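# Hold a spring clip open around the edge of a card

## Robot

A 7-joint arm with a two-finger parallel gripper is mounted at the origin on the work surface. World frame = base frame: x ahead of the robot, y to its left, z up, the work surface at z = 0. Lengths are in m, angles in rad, forces in N, time in s.
With the tool pointing down it reaches from about 0.4 to 0.85 m from the base axis. Payload 4.5 kg.
Tool frame: the origin (TCP) lies at the very end of the fingers, on their centre line; the grasp point (between the pads) lies 19 mm behind it (tcp_to_grasp is the z of the grasp point in the tool frame, in m); z points along the fingers, y is the line along which they close (so a half turn about z gives the same grasp; the last joint's range is limited). The gripper opens to 88 mm and grips with 3 to 60 N. Pads are 18 mm wide; open, the fingers measure 123 mm over their backs; the gripper's body (75 mm by 187 mm) begins 45 mm behind the grasp point.
Start: joints at [-1.23, 0.689, -0.195, 1.565, 0.157, 0.902, -0.215], TCP at [0.189, 0.596, 0.214] pointing down, gripper open.
Joint ranges: [-3.01, 3.01], [-0.46, 2.08], [-1.47, 1.51], [0.13, 2.56], [-1, 4.14], [0.04, 2.09], [-2.66, 2.66]. Speed limits (rad/s): [2.57, 2.57, 3.14, 3.14, 3.14, 3.14, 3.14].

## Interface

Orientations are given as a unit quaternion [x, y, z, w].
In Python, from plant import * gives the robot as it stands. The module is installed in compiled form; this text tells all that it offers.
- The arm moves only by the shell command python3 -m jog 'ROWS' [OPENING] [FORCE]. ROWS is JSON, a list that holds one entry, the list of rows, each a list of 6 numbers: the shift along the tool's x, y, z in m, then the turn, a rotation vector about the tool's x, y, z in rad. In form: [[[dx, dy, dz, ax, ay, az], ...]]. A call has 1 to 12 rows; each row shifts and turns the commanded pose from where the row before left it, along the tool's axes as they then stand; what a row does not reach is not made up. A row lasts 1/8 s, in which the tool goes at most 62.5 mm and 10.7 degrees, less where a joint would pass 70% of its speed; a pose out of reach is approached as far as the arm can. A call with a gripper value outside its range is refused whole. OPENING is the finger opening in m, from 0 to 0.0881, set as the call begins (- or left out, the last holds). The fingers move at their own pace and stop on an object; FORCE is the grip in N (left out, the last holds). Time passes only in rows, so rows that do not move let the fingers close. It gives the time, the measured TCP pose, the force, the opening and the grip force at its end, in the units of the state.
- get_state(): the state, without advancing time (a new reading comes with each control period).
- snapshot(name): name is "side" or "top" or "wrist"; returns a dict with "frame" (480x640x3 uint8, red, green, blue), "mtx" (3x3 intrinsics, pixels), "D" ([k1, k2, p1, p2, k3] as OpenCV has them; the pictures are not rectified), "xyz" and "orientation" of the camera in the world; the wrist camera has in their place "mount" (4x4, takes a point from camera to tool coordinates, whose origin is the TCP and whose axes are the flange's). Camera axes: x right, y down, z forward; pixel columns grow to the right and rows downward; lengths in m; the calibration is good to about 2 mm. A picture is of the moment at which its call begins: read the wrist's pose just before it. There is no depth.
- finish_job(): hands the job in; it is judged then, once.
The state is a dict: "clock": time; "q": joint angles; "qd": joint speeds; "joint_torque": joint torques, N m; "tool_pos": TCP position; "eef_rot": TCP orientation; "contact_force": force on the tool from outside, world axes, zero at the start; "moment": the same for the moment, N m; "opening": opening from 0.0 (shut) to 1.0 (fully open); "finger_force": force on a finger pad.
Only numpy, scipy, OpenCV 4.12 (cv2) and the standard library are available. Lean on these libraries where they do the work, as an engineer would, in place of code of your own. Each camera call takes 0.05 s, during which the arm holds its last target. There are 200 camera calls.

## Task

Take the big orange spring clip out of the round caddy by its two thumb plates, squeeze it wide open and bring it down over the top edge of the upright card at the blue stripe, so that the card's edge stands well inside the gaping jaws with neither jaw touching it. Finish like that, still holding the clip upright and wide open around the edge, so that I can slip a photo in beside the card. Do not shift the card stand, the jar, the tin, the eraser or the bookend.

Things in the scene. Friction and masses are not known exactly. Their poses are not given: they have to be found in the camera images.
- clip: Orange spring clip like a big clothes peg, 112 mm tall, 30 mm wide along x, about 65 g, standing jaws down in the caddy. This is its fixed leg (-y side): jaw 9.5 mm thick, inner face y = 0, z = 0 to 56 mm; flat upright thumb plate, outer face y = -15 mm, z = 74 to 112 mm. Origin: underside of the shut jaws, where they meet; z up to the plates. The sprung leg is at +y.
- clip_grip (a point): Fixed to the clip at y = 8.5 mm, z = 97 mm: midway between the two thumb plates' outsides while shut, a good height to pinch them along the clip's y. The sprung leg's plate leans out when shut (top edge y = 32 mm, z = 103 mm): 47 mm over the outsides. Squeezed to the stop it is upright at y = 15 mm: 30 mm over the outsides, plates parallel. Axes as clip.
- clip_lever (a joint): Opening of the clip's sprung leg in rad: 0 shut, 0.38 fully open (a firm stop). Hinge along the clip's x at y = 0, z = 62 mm. Squeezing the plates swings the sprung jaw out to +y: the mouth gapes 23 mm at the tips, 16 mm at z = 20 mm, nothing at the hinge. The spring asks for 3 N at the plates at first, 7 N fully open, and shuts the clip when let go.
- clip_mouth (a point): A point fixed to the clip's fixed leg at x = 0, y = 8.5 mm, z = 20 mm of the clip: the middle of the mouth when it gapes fully, 20 mm up from the jaw tips. The axes are those of clip.
- card_stand: Wooden block 70 x 120 x 25 mm (x, y, z) with a stiff white card upright in it, 0.45 kg, loose on the table. Origin: centre of the underside. The card is 3 mm thick (along x), 110 mm long (along y), centred on the block; its top edge is 125 mm above the table. A blue stripe 22 mm wide runs down both faces, centred at y = +25 mm.
- card_mark (a point): The top edge of the card at the centre of the blue stripe, middle of the thickness (x = 0, y = 25 mm, z = 125 mm of the card stand). The axes are those of card_stand.
- caddy: Round white plastic caddy, 190 mm across; its tray turns with slight friction on a black foot fixed to the table. Origin: centre of the foot's underside. Inner floor 25 mm, rim 70 mm above the table. A divider leaves one undivided half (towards the caddy's -x at the start) where the clip stands; low odds and ends below the rim in the other half.
- jar: Green glass jar with a steel lid, 68 mm across, 95 mm high; bystander. Origin: centre of the underside.
- tin: Closed steel compass tin 160 x 50 x 12 mm, lying flat; bystander. Origin: centre of the underside.
- eraser: White eraser block 55 x 24 x 14 mm; bystander. Origin: centre of the underside.
- bookend: Aluminium L-shaped bookend, foot 100 x 90 mm, upright 130 mm high on its +x side; bystander. Origin: centre of the underside of the foot.
- clip_jaw (a point): Inner edge of the sprung leg's jaw tip, moving with that leg: at the clip's origin when shut, 23 mm out to +y when fully open. Its axes turn with the sprung leg (its inner jaw face is y = 0, the jaw lies at +y).
Things that resemble listed ones, but are neither listed nor needed, are in the scene too. Of the things like the caddy, leave any that is pink; of the rest the larger one is meant.

How it is judged:
By the outcome, as a careful person would: the job done as asked, in the order asked, and still so for the second after the job is handed in, while the arm keeps its last pose, push and grip.
It also fails if it takes over 38 s, if anything falls off the work surface, if the arm or the gripper's body presses on something with over 40 N, if the wrist force passes 120 N, or if a joint passes its speed limit or range.

## Working session

There is one attempt and no reset: what is moved stays moved. The work goes in short steps, Python scripts to look and compute and a shell command to move; the robot and the scene stay as the last step left them, time stands still between calls to the robot, and variables do not carry over. Pictures are saved under pics/ and viewed, at most 10 in all, crops included, and the job is handed in when it is done.

```bash
mkdir -p pics; cat > h.py <<'E'
from plant import *
import numpy as np, cv2
from scipy.spatial.transform import Rotation as R
def snap(n):
    st=get_state(); s=snapshot(n)
    if n=='wrist':
        T=np.eye(4);T[:3,:3]=R.from_quat(st['eef_rot']).as_matrix();T[:3,3]=st['tool_pos'];C=T@np.array(s['mount'])
    else:
        C=np.eye(4);o=np.array(s['orientation']);C[:3,:3]=R.from_quat(o).as_matrix() if o.size==4 else o;C[:3,3]=s['xyz']
    return s['frame'],np.array(s['mtx'],float),np.array(s['D'],float),C
def save(f,n): cv2.imwrite(f'pics/{n}.png',f[:,:,::-1])
def pix2z(uv,K,D,C,z):
    p=cv2.undistortPoints(np.array(uv,float).reshape(-1,1,2),K,D).reshape(-1,2)
    d=np.c_[p,np.ones(len(p))]@C[:3,:3].T
    return C[:3,3]+d*((np.ravel(z)-C[2,3])/d[:,2])[:,None]
def proj(P,K,D,C):
    Ci=np.linalg.inv(C); return cv2.projectPoints(np.array(P,float).reshape(-1,3),cv2.Rodrigues(Ci[:3,:3])[0],Ci[:3,3],K,D)[0].reshape(-1,2)
E
python3 - <<'E'
from h import *
np.set_printoptions(precision=4,suppress=True)
import pickle
for n in('top','side'):
    v=snap(n);save(v[0],n+'1');pickle.dump(v,open(n+'.pkl','wb'));print(n,v[3])
print(get_state())
E
```

```text
top [[ 0.0005 -0.9853  0.1708  0.3323]
 [-0.9998  0.0024  0.0172 -0.0216]
 [-0.0173 -0.1708 -0.9852  1.0267]
 [ 0.      0.      0.      1.    ]]
side [[ 0.8159 -0.4377  0.3776  0.013 ]
 [-0.5781 -0.6237  0.5261 -0.7303]
 [ 0.0052 -0.6476 -0.7619  1.1327]
 [ 0.      0.      0.      1.    ]]
{'clock': 0.1, 'q': array([-1.2302,  0.6899, -0.1946,  1.5662,  0.1573,  0.9025, -0.2151]), 'qd': array([ 0.0013, -0.0023, -0.0015, -0.001 ,  0.0003,  0.0004, -0.0005]), 'joint_torque': array([ -0.0022, -52.8498,  -1.2715, -15.3837,  -0.0526,   0.002 ,
         0.    ]), 'tool_pos': array([0.1886, 0.5952, 0.2129]), 'eef_rot': array([ 0.1527,  0.9883, -0.0008, -0.0001]), 'contact_force': array([ 0.37  , -0.2854,  0.3408]), 'moment': array([-0.0603,  0.0308,  0.0213]), 'finger_force': 0.0, 'opening': 1.0040096384772326}
```

View pics/top1.png

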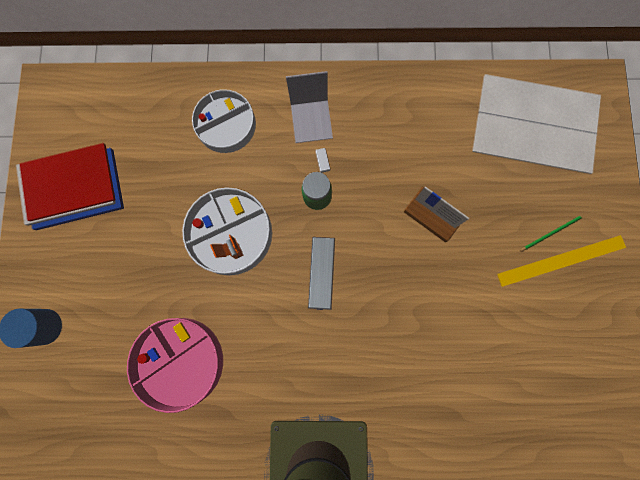

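View pics/side1.png

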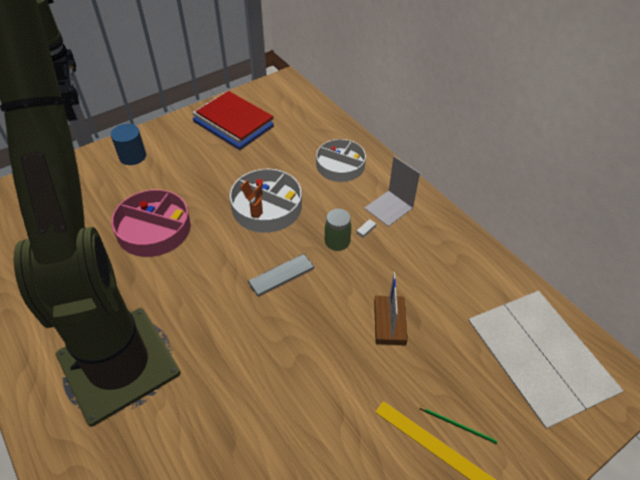

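The top view shows the main caddy at (227,230) with the clip at (228,247), and the card stand at (437,213), turned. The pink caddy and the small white one are decoys.

```bash
python3 - <<'E'
from h import *
import pickle
np.set_printoptions(precision=4,suppress=True)
t=pickle.load(open('top.pkl','rb'));s=pickle.load(open('side.pkl','rb'))
def crop(f,u,v,w,h,k): return cv2.resize(f[v:v+h,u:u+w],(w*k,h*k),interpolation=cv2.INTER_CUBIC)
a=np.vstack([np.hstack([crop(t[0],180,200,100,75,4),crop(t[0],390,170,100,75,4)]),np.hstack([crop(s[0],220,160,100,75,4),crop(s[0],350,270,100,75,4)])])
save(a,'crops')
print(pix2z([[227,230]],*t[1:],0.07),pix2z([[432,217]],*t[1:],0.025),pix2z([[227,250]],*t[1:],0.12),pix2z([[317,187]],*t[1:],.095),pix2z([[321,272]],*t[1:],.012))
E
```

```text
[[0.509 0.197 0.07 ]] [[ 0.5459 -0.2565  0.025 ]] [[0.4584 0.1841 0.12  ]] [[0.5972 0.0017 0.095 ]] [[ 0.4231 -0.0056  0.012 ]]
```

View pics/crops.png

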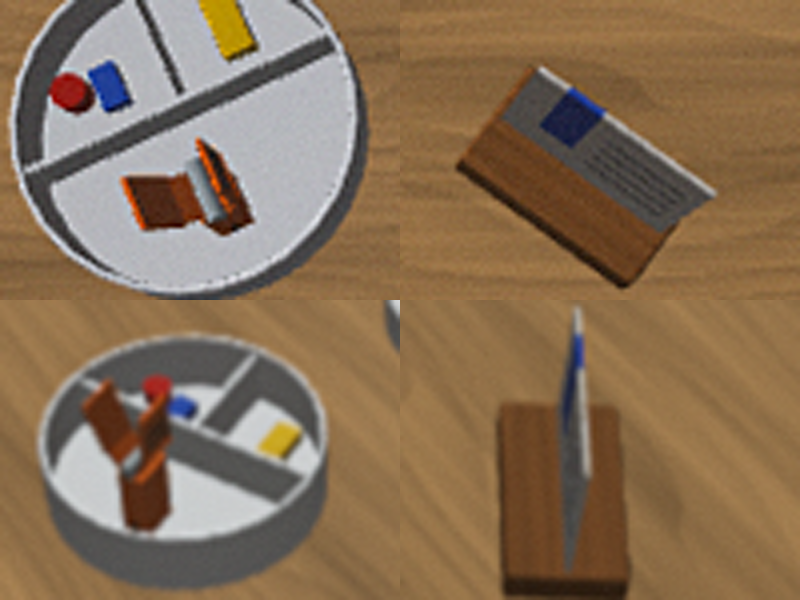

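```bash
r='';python3 -m jog '[[[-0.03,-0.024,-0.007,0,0,0],[-0.032,-0.026,-0.007,0,0,0],[-0.032,-0.026,-0.007,0,0,0],[-0.032,-0.026,-0.007,0,0,0],[-0.032,-0.026,-0.007,0,0,0],[-0.032,-0.026,-0.007,0,0,0],[-0.032,-0.026,-0.007,0,0,0],[-0.032,-0.026,-0.007,0,0,0],[-0.032,-0.026,-0.007,0,0,0],[-0.032,-0.026,-0.007,0,0,0],[-0.032,-0.026,-0.007,0,0,0],[-0.03,-0.024,-0.007,0,0,0]]]' 0.088
python3 -m jog '[[[0,0,0,0,0,0],[0,0,0,0,0,0]]]'
python3 - <<'E'
from h import *
import pickle
np.set_printoptions(precision=4,suppress=True)
v=snap('wrist');save(v[0],'w1');pickle.dump(v,open('w1.pkl','wb'));print(v[3],get_state()['tool_pos'],get_state()['contact_force'])
print(v[1],v[2])
E
```

```text
clock: 1.6
tool_pos: [0.4584, 0.1859, 0.2976]
eef_rot: [0.153, 0.988, -0.0, -0.0]
contact_force: [0.4, -0.1, -0.3]
opening: 1.002
finger_force: 0.0
clock: 1.85
tool_pos: [0.4573, 0.1881, 0.2973]
eef_rot: [0.152, 0.988, 0.0, -0.001]
contact_force: [0.5, -0.2, -0.4]
opening: 1.0
finger_force: 0.0
[[ 0.3015  0.9169  0.2616  0.3905]
 [ 0.9535 -0.2899 -0.0828  0.2091]
 [-0.0001  0.2744 -0.9616  0.4688]
 [ 0.      0.      0.      1.    ]] [0.457  0.1886 0.2973] [ 0.3595 -0.0615 -0.2699]
[[335.268    0.     322.7003]
 [  0.     335.268  243.3323]
 [  0.       0.       1.    ]] [-0.0499  0.      0.      0.      0.    ]
```

View pics/w1.png

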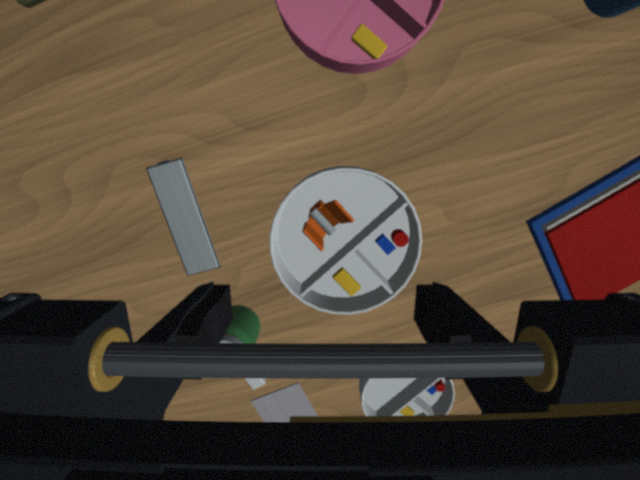

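The wrist view shows the caddy at (346,238) and the clip at about (325,222), its plates to the left and right. I'll zoom in on it.

```bash
python3 - <<'E'
from h import *
import pickle
v=pickle.load(open('w1.pkl','rb'))
save(cv2.resize(v[0][188:260,290:370],(800,720),interpolation=cv2.INTER_CUBIC)[:600],'w1c')
E
```

```text
(no output)
```

View pics/w1c.png

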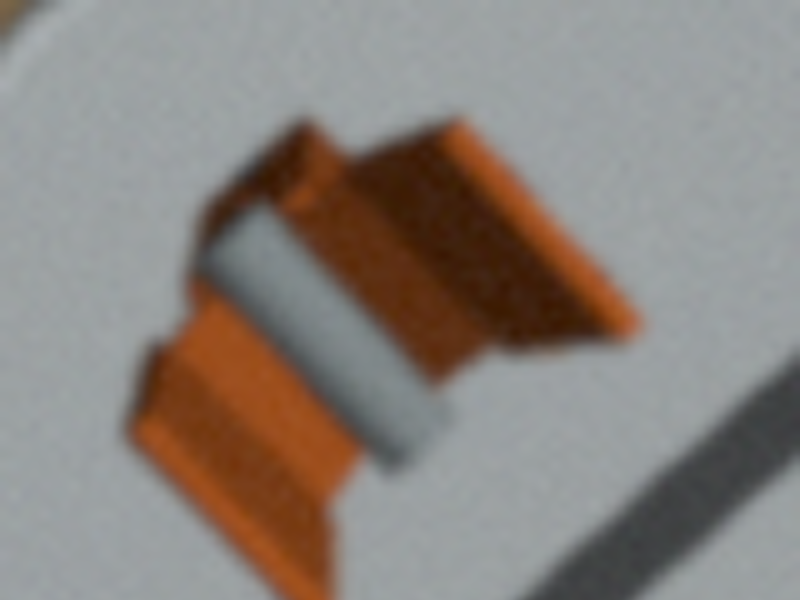

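The clip's sprung leg (the leaning plate) is at the right in the wrist view, and the spring bar runs from upper left to lower right. I'll fit the clip's pose and the card's pose from these pixels.

```bash
cat > fit.py <<'E'
from h import *
from scipy.optimize import least_squares
def fit(obs,x0,zb):
    # obs: list of (view, pts Nx3 body, pix Nx2)
    def res(p):
        r=[]
        for v,P,uv in obs:
            W=R.from_euler('z',p[2]).apply(np.array(P,float))+[p[0],p[1],zb]
            r.append((proj(W,*v[1:])-np.array(uv)).ravel())
        return np.concatenate(r)
    s=least_squares(res,x0);return s.x,s.fun.reshape(-1,2)
E
python3 - <<'E'
from fit import *
import pickle
np.set_printoptions(precision=4,suppress=True)
w=pickle.load(open('w1.pkl','rb'));t=pickle.load(open('top.pkl','rb'));s=pickle.load(open('side.pkl','rb'))
c=lambda a:np.array([[290,188]])+np.array(a)/10-.45
Pw=np.array([[-15,32,103],[15,32,103],[-15,-15,112]])/1000
uvw=c([[462,115],[642,322],[130,435]])
Pt=np.array([[15,32,103],[-15,32,103]])/1000
uvt=[[210.2,244.3],[213.5,257.3]]
for o in ([(w,Pw,uvw)],[(w,Pw,uvw),(t,Pt,uvt)]):
    x,f=fit(o,[.46,.185,.4],.025);print(x);print(f)
g=R.from_euler('z',x[2]).apply([0,.0085,.097])+[x[0],x[1],.025];print('grip',g)
# card: top camera crop (x4 at 390,170), side crop at(350,270)
ct=lambda a:np.array([390,170])+np.array(a)/4-.4
cs=lambda a:np.array([350,270])+(np.array(a)-[400,300])/4-.4
# block far corner etc: body +y end near the stripe
# block bottom-left edge corners (top z=25): (458,165)?->x=-35,y=60 ; (625,285)-> x=-35,y=-60 ; card top ends (538,68) y=55,(715,193) y=-55
a=np.array
Pt=a([[0,55,125],[0,-55,125],[0,25,125],[-35,60,25],[-35,-60,25]])/1000
uvt=ct(a([[538,68],[715,193],[588,100],[459,163],[626,283]])-[400,0])
Ps=a([[0,55,125],[0,-55,125]])/1000
x,f=fit([(t,Pt,uvt)],[.55,-.26,-.9+.3],0);print(x);print(f)
q=R.from_euler('z',x[2]).apply([0,.025,.125])+[x[0],x[1],0];print('mark',q)
print(proj(R.from_euler('z',x[2]).apply([[0,.055,.125],[0,-.055,.125],[-.035,-.06,.025],[.035,-.06,.025],[-.035,.06,.025]])+[x[0],x[1],0],*s[1:]))
E
```

```text
[0.4693 0.1839 0.4401]
[[-0.2457 -0.319 ]
 [ 1.1753  0.1692]
 [-0.9083  0.2032]]
[0.4692 0.1838 0.4322]
[[-0.0911 -0.2909]
 [ 1.1544  0.3478]
 [-1.0038 -0.0303]
 [-1.1266 -0.2032]
 [ 1.2106  0.1691]]
grip [0.4656 0.1915 0.122 ]
[ 0.5555 -0.2628 -0.6559]
[[-0.1872 -0.1915]
 [-0.082   0.3369]
 [-0.7098  0.388 ]
 [-0.4119 -1.1968]
 [ 1.473   0.5751]]
mark [ 0.5707 -0.243   0.125 ]
[[394.3887 271.546 ]
 [396.9294 313.6819]
 [376.3158 339.3121]
 [407.8435 340.5284]
 [374.9097 294.5912]]
```

```bash
python3 -m jog '[[[0,0,0.01,0,0,-0.123],[0,0,0.012,0,0,-0.123],[0,0,0.012,0,0,-0.123],[0,0,0.012,0,0,-0.123],[0,0,0.012,0,0,-0.123],[0,0,0.012,0,0,-0.124],[0,0,0.01,0,0,0],[0,0,0,0,0,0],[0,0,0,0,0,0]]]' 
python3 - <<'E'
from fit import *
import pickle
np.set_printoptions(precision=4,suppress=True)
v=snap('wrist');pickle.dump(v,open('w2.pkl','wb'));st=get_state()
print(st['tool_pos'],R.from_quat(st['eef_rot']).as_matrix(),st['q'])
P=R.from_euler('z',.4322).apply(np.array([[-15,32,103],[15,32,103],[-15,-15,112],[15,-15,112]])/1000)+[.4692,.1838,.025]
p=proj(P,*v[1:]);print(p)
c=p.mean(0).astype(int)-[50,37];c=np.maximum(c,0);print(c)
save(cv2.resize(v[0][c[1]:c[1]+75,c[0]:c[0]+100],(800,600),interpolation=cv2.INTER_CUBIC),'w2c')
E
```

```text
clock: 3.02
tool_pos: [0.458, 0.188, 0.2179]
eef_rot: [-0.214, 0.977, 0.0, 0.0]
contact_force: [0.4, -0.4, 0.9]
opening: 1.003
finger_force: 0.0
[0.4581 0.1879 0.218 ] [[-0.9082 -0.4185  0.0008]
 [-0.4185  0.9082  0.0004]
 [-0.0009  0.     -1.    ]] [-0.2204  0.5346 -0.4053  1.9377  0.3067  0.7284  1.1966]
[[352.7892 230.0557]
 [351.9099 265.3267]
 [293.2425 232.858 ]
 [294.182  269.1789]]
[273 212]
```

View pics/w2c.png

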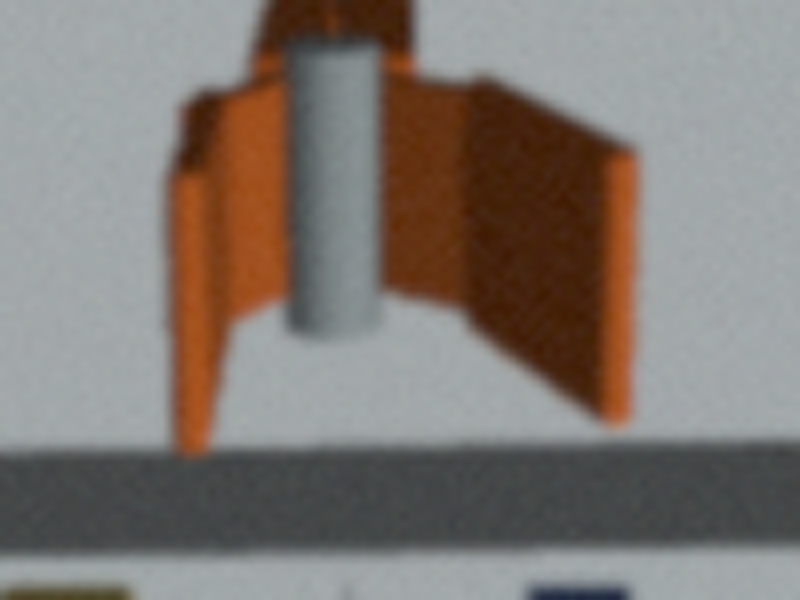

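The clip sits where predicted, to within 1 px, and is aligned with the tool. I'll descend.

```bash
python3 -m jog '[[[-0.004,0,0.01,0,0,0],[-0.0044,0,0.02,0,0,0],[0,0,0.025,0,0,0],[0,0,0.025,0,0,0],[0,0,0.02,0,0,0],[0,0,0.015,0,0,0],[0,0,0,0,0,0],[0,0,0,0,0,0]]]' 0.06 25
python3 -m jog '[[[0,0,0,0,0,0],[0,0,0,0,0,0]]]' 0.046
```

```text
clock: 4.08
tool_pos: [0.466, 0.1913, 0.1029]
eef_rot: [-0.214, 0.977, 0.0, 0.0]
contact_force: [0.6, 0.4, 0.1]
opening: 0.681
finger_force: 0.0
clock: 4.32
tool_pos: [0.466, 0.1914, 0.1032]
eef_rot: [-0.214, 0.977, 0.0, 0.001]
contact_force: [-0.4, 0.9, 2.0]
opening: 0.526
finger_force: 4.4
```

Contact is symmetric. Now I'll squeeze, shifting towards the fixed leg as the fingers close.

```bash
python3 -m jog '[[[0,-0.002,0,0,0,0],[0,-0.001,0,0,0,0]]]' 0.04
python3 -m jog '[[[0,-0.002,0,0,0,0],[0,-0.001,0,0,0,0]]]' 0.034
python3 -m jog '[[[0,-0.0015,0,0,0,0],[0,-0.001,0,0,0,0],[0,0,0,0,0,0],[0,0,0,0,0,0]]]' 0.026
```

```text
clock: 4.58
tool_pos: [0.4675, 0.1894, 0.1035]
eef_rot: [-0.215, 0.977, 0.001, 0.001]
contact_force: [-0.9, 1.7, 4.7]
opening: 0.457
finger_force: 6.9
clock: 4.82
tool_pos: [0.4688, 0.1864, 0.1035]
eef_rot: [-0.215, 0.977, 0.001, 0.001]
contact_force: [-0.6, 0.8, 5.3]
opening: 0.39
finger_force: 6.9
clock: 5.32
tool_pos: [0.4699, 0.1844, 0.1036]
eef_rot: [-0.215, 0.977, 0.001, 0.001]
contact_force: [-0.6, 0.8, 6.2]
opening: 0.333
finger_force: 25.0
```

```bash
python3 -m jog '[[[0,0,-0.006,0,0,0],[0,0,-0.012,0,0,0],[0,0,-0.02,0,0,0],[0,0,-0.025,0,0,0],[0,0,-0.03,0,0,0],[0,0,-0.03,0,0,0],[0,0,-0.025,0,0,0],[0,0,-0.015,0,0,0],[0,0,0,0,0,0]]]'
python3 -m jog '[[[0.004,-0.021,0,0,0,0],[0.0075,-0.04,0,0,0,0],[0.0083,-0.0438,0,0,0,0],[0.0083,-0.0438,0,0,0,0],[0.0083,-0.0438,0,0,0,0],[0.0083,-0.0438,0,0,0,0],[0.0083,-0.0438,0,0,0,0],[0.0083,-0.0438,0,0,0,0],[0.0083,-0.0438,0,0,0,0],[0.0073,-0.04,0,0,0,0],[0.004,-0.021,0,0,0,0],[0,0,0,0,0,0]]]'
python3 -m jog '[[[0,0,0,0,0,-0.06],[0,0,0,0,0,-0.121],[0,0,0,0,0,-0.121],[0,0,0,0,0,-0.121],[0,0,0,0,0,-0.06],[0,0,0,0,0,0],[0,0,0,0,0,0],[0,0,0,0,0,0]]]'
python3 - <<'E'
from fit import *
import pickle
np.set_printoptions(precision=4,suppress=True)
T={}
for n in('top','side','wrist'):
    v=snap(n);T[n]=v;save(v[0],n+'3')
pickle.dump(T,open('v3.pkl','wb'));st=get_state();print(st['tool_pos'],R.from_quat(st['eef_rot']).as_matrix(),st['q'])
Z=np.array([.5707,-.243,.18])
a=[]
for n in('side','wrist'):
    c=np.clip(proj([Z],*T[n][1:])[0].astype(int)-[80,65],0,[480,350]);print(n,c)
    a.append(cv2.resize(T[n][0][c[1]:c[1]+130,c[0]:c[0]+160],(400,325),interpolation=cv2.INTER_CUBIC))
save(np.hstack(a),'v3c')
E
```

```text
clock: 6.45
tool_pos: [0.4697, 0.1834, 0.267]
eef_rot: [-0.214, 0.977, 0.0, 0.001]
contact_force: [0.3, 0.4, -1.0]
opening: 0.334
finger_force: 24.9
clock: 7.95
tool_pos: [0.5743, -0.2418, 0.2643]
eef_rot: [-0.213, 0.977, 0.0, -0.001]
contact_force: [0.2, 0.5, -1.8]
opening: 0.335
finger_force: 24.9
clock: 8.95
tool_pos: [0.5752, -0.2394, 0.2656]
eef_rot: [-0.442, 0.897, 0.0, -0.0]
contact_force: [0.3, -0.3, -0.4]
opening: 0.328
finger_force: 24.9
[ 0.5752 -0.2397  0.2656] [[-0.6097 -0.7926 -0.    ]
 [-0.7926  0.6097  0.    ]
 [ 0.      0.0001 -1.    ]] [ 0.6204  0.6735 -0.5556  1.4946  0.3816  1.0828  2.4685]
side [317 202]
wrist [245 168]
```

View pics/v3c.png

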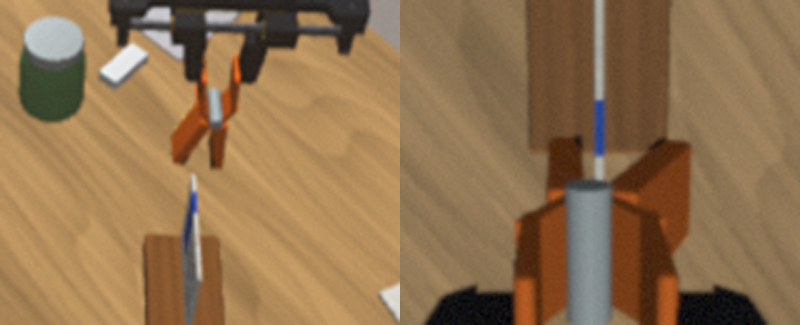

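The side view shows the clip open above the card, with the sprung jaw at left (180,160) and the fixed one at (216,165). In the wrist view the card edge runs vertically at crop column 599, with the stripe at rows 100–155. Next come the numbers.

```bash
python3 - <<'E'
from fit import *
import pickle
np.set_printoptions(precision=2,suppress=True)
T=pickle.load(open('v3.pkl','rb'));st=get_state()
w=T['wrist'];f=w[0].astype(int)
us=[];vs=[]
for v in range(175,238,4):
    r=f[v,312:340]; s=np.where((r[:,2]>100)&(r[:,2]-r[:,0]>-25))[0]+312
    print(v,s.min() if len(s) else 0,s.max() if len(s) else 0,end=' | ')
bl=[v for v in range(170,240) if f[v,324,2]>f[v,324,0]+60];print('\nblue rows',bl[0],bl[-1])
x=[.5555,-.2628,-.6559]
P=R.from_euler('z',x[2]).apply([[0,.055,.125],[0,.036,.125],[0,.014,.125],[0,-.02,.125],[.0015,.014,.125]])+[x[0],x[1],0]
print(proj(P,*w[1:]))
# clip: tool at clip (0,0,78)
def clip2w(p,dx=0,dz=0):
    M=R.from_euler('z',.915).as_matrix();o=st['tool_pos']-[0,0,.078]
    return (np.array(p)/1000+[dx,0,dz])@M.T+o
pts=[[-15,-9.5,0],[-15,0,0],[15,-9.5,0],[-15,-15,112],[15,-15,112],[-15,15,112]]
g=lambda c,u,v,off:np.array([c[0]+(u-off+.5)/2.5-.5,c[1]+(v+.5)/2.5-.5])
print('wrist clip',proj(clip2w(pts),*w[1:]))
print('wrist seen: fixedjaw L,R tips',g([245,168],548,140,400),g([245,168],580,140,400),'plate outer top',g([245,168],515,280,400))
print('side clip',proj(clip2w(pts),*T['side'][1:]));print('side seen fixed tip bottom',g([317,202],211,167,0),g([317,202],223,167,0))
E
```

```text
175 323 325 | 179 323 325 | 183 323 325 | 187 323 325 | 191 323 325 | 195 323 325 | 199 323 325 | 203 323 326 | 207 323 326 | 211 323 326 | 215 323 326 | 219 323 326 | 223 323 326 | 227 323 326 | 231 323 326 | 235 323 325 | 
blue rows 208 229
[[324.98 249.22]
 [325.01 230.24]
 [325.06 207.5 ]
 [325.12 170.69]
 [323.46 207.5 ]]
wrist clip [[311.14 223.47]
 [323.63 223.46]
 [311.51 260.79]
 [290.39 279.12]
 [292.22 338.9 ]
 [358.51 279.09]]
wrist seen: fixedjaw L,R tips [303.9 223.7] [316.7 223.7] plate outer top [290.7 279.7]
side clip [[403.84 269.08]
 [399.29 268.92]
 [403.01 257.79]
 [413.64 234.51]
 [412.58 222.97]
 [398.15 233.99]]
side seen fixed tip bottom [401.1 268.5] [405.9 268.5]
```

The card's pose is confirmed, but the jaws hang about 5 mm towards the fixed side, so the clip seems tilted about 3° in the grip. I'll take a close look before correcting.

```bash
python3 - <<'E'
from h import *
import pickle
w=pickle.load(open('v3.pkl','rb'))['wrist']
save(cv2.resize(w[0][215:305,275:395],(800,600),interpolation=cv2.INTER_CUBIC),'w3c')
E
```

```text
(no output)
```

View pics/w3c.png

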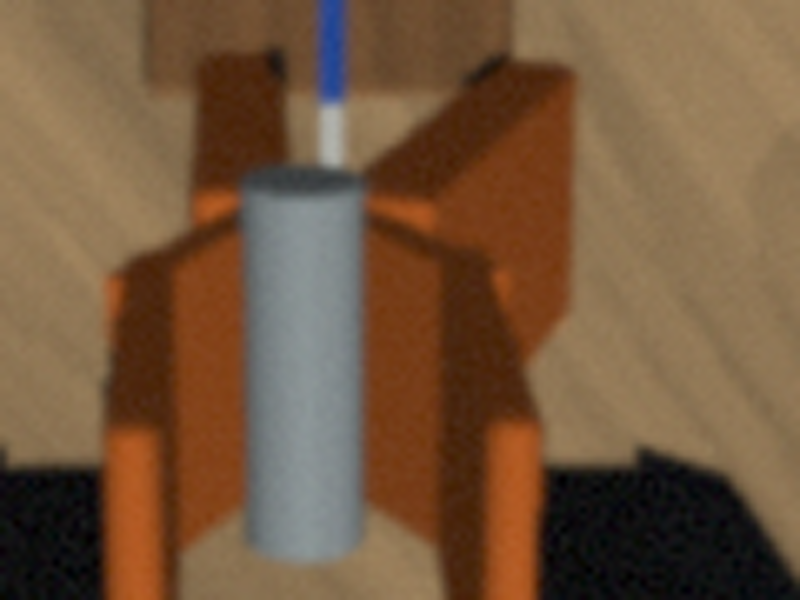

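```bash
cat > hand.py <<'E'
from h import *
from scipy.optimize import least_squares
def model(p,tool,yaw):
    dx,dy,dz,t,l=p
    def spr(x,y,z): c,s=np.cos(l),np.sin(l);z-=62;return [x,y*c-z*s,z*c+y*s+62]
    P=np.array([[-15,-9.5,0],[-15,0,0],[-15,-9.5,56],[-15,-15,112],spr(-15,32,103),spr(-15,9.5,0),spr(-15,0,0)])/1000
    return (R.from_euler('x',t).apply(P-[0,0,.097])+[dx,dy,.019+dz])@R.from_euler('z',yaw).as_matrix().T+tool
E
python3 - <<'E'
from hand import *
import pickle
np.set_printoptions(precision=4,suppress=True)
T=pickle.load(open('v3.pkl','rb'));w=T['wrist'];tool=get_state()['tool_pos']
uv=np.array([[199,57],[285,57],[195,190],[105,430],[541,428],[576,70],[465,82]])/6.667+[275-.43,215-.43]
for fixx in (0,1):
  r=lambda p:np.r_[(proj(model(p,tool,.915),*w[1:])-uv).ravel(),p[:3]*fixx*200]
  s=least_squares(r,[0,0,0,0,.38]);print(s.x);print(s.fun[:14].reshape(-1,2))
m=model(s.x,tool,.915);print(m)
print('side',proj(m[:2],*T['side'][1:]))
E
```

```text
[ 0.0008 -0.0011 -0.0027 -0.0426  0.3753]
[[ 0.0545  0.793 ]
 [-0.4817  0.6716]
 [-0.1765  1.0955]
 [-0.4073  0.0546]
 [ 0.3769 -0.8356]
 [-1.8482  0.6057]
 [ 2.5678 -2.1153]]
[ 0.0007 -0.0011 -0.0023 -0.0429  0.3756]
[[ 0.0043  0.7448]
 [-0.5124  0.6225]
 [-0.2152  1.0746]
 [-0.4613  0.1217]
 [ 0.4605 -0.7744]
 [-1.7825  0.5589]
 [ 2.6135 -2.1633]]
[[ 0.5782 -0.26    0.1858]
 [ 0.5707 -0.2542  0.1854]
 [ 0.5763 -0.2585  0.2417]
 [ 0.5787 -0.2604  0.2979]
 [ 0.5552 -0.2423  0.2965]
 [ 0.5454 -0.2348  0.1918]
 [ 0.5525 -0.2402  0.1887]]
side [[406.2146 269.4101]
 [401.6508 269.3678]]
```

```bash
python3 -m jog '[[[0.003,-0.0026,0,0,0,0],[0.0031,-0.0026,0,0,0,0],[0,0,0,-0.02,0,0],[0,0,0.005,-0.023,0,0],[0,0,0.01,0,0,0],[0,0,0.005,0,0,0],[0,0,0,0,0,0],[0,0,0,0,0,0],[0,0,0,0,0,0]]]'
python3 - <<'E'
from h import *
import pickle
np.set_printoptions(precision=4,suppress=True)
T={n:snap(n) for n in('side','wrist')}
st=get_state();T['st']=st;pickle.dump(T,open('v4.pkl','wb'));print(st['tool_pos'],R.from_quat(st['eef_rot']).as_matrix(),st['q'])
w=T['wrist']
save(cv2.resize(w[0][215:305,275:395],(800,600),interpolation=cv2.INTER_CUBIC),'w4c')
E
```

```text
clock: 10.22
tool_pos: [0.5753, -0.2473, 0.246]
eef_rot: [-0.442, 0.897, 0.019, -0.009]
contact_force: [-0.5, -0.0, 0.1]
opening: 0.328
finger_force: 24.9
[ 0.5752 -0.2474  0.2459] [[-0.6096 -0.792  -0.0336]
 [-0.7927  0.6091  0.0261]
 [-0.0002  0.0425 -0.9991]] [ 0.6297  0.7192 -0.5537  1.4648  0.3758  1.1064  2.4919]
```

View pics/w4c.png

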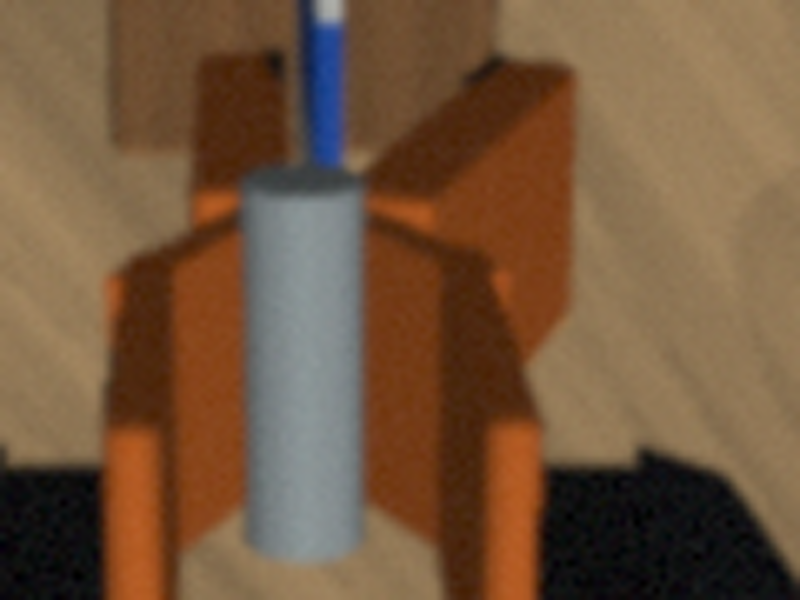

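```bash
python3 -m jog '[[[0,-0.0005,0.01,0,0,0],[0,-0.0005,0.01,0,0,0],[0,-0.0005,0.01,0,0,0],[0,-0.0005,0.01,0,0,0],[0,-0.0005,0.01,0,0,0],[0,-0.0005,0.0105,0,0,0],[0,0,0,0,0,0],[0,0,0,0,0,0],[0,0,0,0,0,0],[0,0,0,0,0,0]]]'
python3 - <<'E'
from h import *
import pickle
np.set_printoptions(precision=4,suppress=True)
T={n:snap(n) for n in('side','wrist')}
st=get_state();print(st['tool_pos'],st['contact_force'],st['q'])
a=[]
for n in T:
    c=np.clip(proj([[.5707,-.243,.125]],*T[n][1:])[0].astype(int)-[40,40],0,[560,400]);print(n,c)
    a.append(cv2.resize(T[n][0][c[1]:c[1]+80,c[0]:c[0]+80],(400,400),interpolation=cv2.INTER_CUBIC))
save(np.hstack(a),'v5')
E
```

```text
clock: 11.58
tool_pos: [0.5756, -0.2476, 0.1854]
eef_rot: [-0.442, 0.897, 0.019, -0.009]
contact_force: [-0.0, 0.3, -1.0]
opening: 0.333
finger_force: 24.9
[ 0.5755 -0.2476  0.1853] [-0.6915 -0.613  -1.8074] [ 0.6188  0.783  -0.5288  1.5328  0.4194  0.9826  2.4554]
side [355 242]
wrist [289 210]
```

View pics/v5.png

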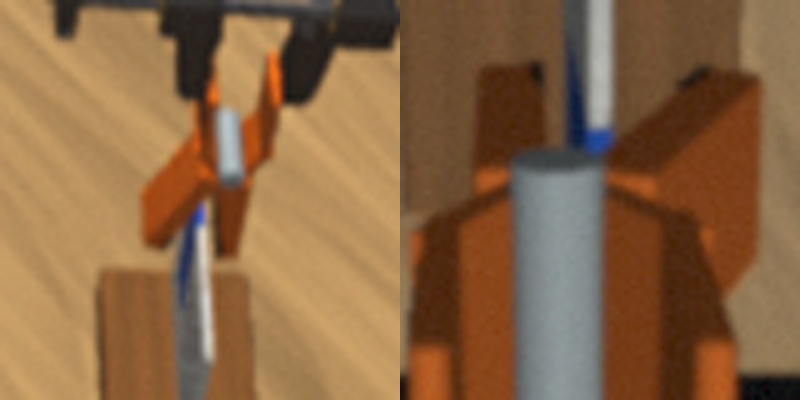

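```bash
python3 - <<'E'
from h import *
np.set_printoptions(precision=4,suppress=True)
v=snap('wrist');st=get_state();f=v[0].astype(int)
M=R.from_euler('z',.915).as_matrix()
for row in (214,226,236):
    r=f[row,300:345];print(row,[tuple(x) for x in r[17:36:2]] if row==226 else '')
for uv in ([288.6+(585-400)/5,230],[288.6+(613-400)/5,230]):
    print((pix2z([uv],*v[1:],.125)[0]-st['tool_pos'])@M)
E
```

```text
214 
226 [(np.int64(66), np.int64(48), np.int64(32)), (np.int64(108), np.int64(78), np.int64(48)), (np.int64(87), np.int64(69), np.int64(57)), (np.int64(32), np.int64(38), np.int64(64)), (np.int64(79), np.int64(81), np.int64(83)), (np.int64(162), np.int64(164), np.int64(158)), (np.int64(173), np.int64(173), np.int64(168)), (np.int64(128), np.int64(111), np.int64(97)), (np.int64(105), np.int64(74), np.int64(46)), (np.int64(110), np.int64(80), np.int64(51))]
236 
[-0.0142  0.0039 -0.0602]
[-0.0141  0.0078 -0.0602]
```

```bash
python3 -c "
from plant import *
print(finish_job())"
```

```text
the job is handed in; nothing more can be done
None
```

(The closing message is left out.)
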